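# Pack out the gel-casting chamber and hold the wedge tight

### The arm

A 6-joint arm with a two-finger parallel gripper is mounted at the origin on the work surface. World frame = base frame: x ahead of the robot, y to its left, z up, the work surface at z = 0. Lengths are in mm, angles in rad, forces in N, time in s.
With the tool pointing down it reaches from about 375 to 925 mm from the base axis. Payload 5.7 kg.
Tool frame: the origin (TCP) lies on the front face of the gripper's body, between the roots of the fingers; the fingertips stand 80 mm ahead of it and the grasp point (between the pads) lies ahead of it (env.grip_point_offset is the z of the grasp point in the tool frame, in mm); z points along the fingers, y is the line along which they close (so a half turn about z gives the same grasp; the last joint's range is limited). The gripper opens to 88 mm and grips with 3 to 60 N. Pads are 20 mm wide; open, the fingers measure 115 mm over their backs; the gripper's body (75 mm by 178 mm) begins 61 mm behind the grasp point.
Start: joints at [1.089, 0.359, 1.51, -0, 1.272, -0.115], TCP at [215.172, 560.065, 302.623] pointing down, gripper open.
Joint ranges: [-2.97, 2.97], [-1.01, 2.36], [0.21, 2.38], [-0.96, 4.11], [0.2, 2.71], [-2.98, 2.98]. Speed limits (rad/s): [2.39, 2.39, 3.14, 3.14, 3.14, 3.14].

### API

Orientations are given as a unit quaternion [w, x, y, z].
In Python, from bench import env gives the robot as it stands.
- The arm moves only by the shell command python3 -m jog 'ROWS' [OPENING] [FORCE]. ROWS is JSON, a list of rows, each an object of numbers: "dx", "dy", "dz": the shift along the world's x, y, z in m; "spin": the turn about the world's z in rad. In form: [{"dx": .., "dy": .., "dz": .., "spin": ..}, ...]. A call has 1 to 8 rows; each row is the pose to reach, as a shift and turn from the pose commanded when the call began; what a row does not reach only later rows make up. A row lasts 1/8 s, in which the tool goes at most 62.5 mm and 10.7 degrees, less where a joint would pass 70% of its speed; a pose out of reach is approached as far as the arm can. A call with a gripper value outside its range is refused whole. OPENING is the finger opening in m, from 0 to 0.0878, set as the call begins (- or left out, the last holds). The fingers move at their own pace and stop on an object; FORCE is the grip in N (left out, the last holds). Time passes only in rows, so rows that repeat a pose let the fingers close. It gives the time, the measured TCP pose, the force, the opening and the grip force at its end, in the units of the state.
- env.state(): the state, without advancing time (a new reading comes with each control period).
- env.snapshot(name): name is "scene" or "side" or "wrist"; returns (picture, depth): 420x560x3 uint8, red, green, blue; 420x560 float32, mm along the optical axis (not along the pixel's ray), 0 where there is no reading.
- env.calibration(name): a dict with "K" (3x3 intrinsics, pixels), "k1" (the pictures are not rectified: a ray, as slopes to the right and down, at radius r is drawn at 1 + k1 r^2 times it, then the intrinsics apply), "position" and "orientation" of the camera in the world; the wrist camera has in their place "hand_eye" (4x4, takes a point from camera to tool coordinates, whose origin is the TCP and whose axes are the flange's). Camera axes: x right, y up, looking along -z (the intrinsics and any distortion apply to the point x, -y, -z); pixel columns grow to the right and rows downward; lengths in mm; the calibration is good to about 2 mm. A picture is of the moment at which its call begins: read the wrist's pose just before it. calibration takes no time and is no camera call.
- env.hand_in(): hands the job in; it is judged then, once.
The state is a dict: "time_s": time; "joint_pos": joint angles; "dq": joint speeds; "tau": joint torques, N m; "tcp_pos": TCP position; "tool_rot": TCP orientation; "contact_force": force on the tool from outside, world axes, zero at the start; "torque": the same for the moment, N m; "grip_width": finger opening in mm; "grip_force": force on a finger pad.
Only numpy, scipy, OpenCV 4.12 (cv2) and the standard library are available. Lean on these libraries where they do the work, as an engineer would, in place of code of your own. Each camera call takes 0.05 s, during which the arm holds its last target. There are 200 camera calls.

### The job

Pack out the gel-casting chamber: stand blue filler plates from the rack upright on its floor, between the glass cassettes and the white front plate, until the slot left is so narrow that the orange wedge will jam in it well down but clear of the floor. Then push the wedge, thin end down, into that slot beside the front plate until you feel the whole stack go tight, firmly but without ramming it against the glass. Finish still holding the wedge pressed in with the stack tight, spare plates left in the rack and the other things on the bench undisturbed.

Things in the scene. Friction and masses are not known exactly. Their poses are not given: they have to be found in the camera images.
- chamber: gel-casting chamber, fixed, open top: grey base 150 x 122 x 12 mm, clear side walls 6 mm thick, 90 mm apart inside. Origin on the bench, z up: floor inside at z = 12 mm, rim of walls and front plate at z = 84 mm. Its x axis is the stacking direction: front plate at the -x end, inner face at x = -50 mm; cassettes and rear stop towards +x. Middle at y = 0
- front_plate: white front plate of the chamber, fixed, 102 mm wide (y), 8 mm thick, 72 mm tall, with four black screws on its outer side. Origin: middle of the lower edge of its INNER face, at floor height; axes as the chamber's
- stop: aluminium rear stop plate, 88 mm wide, 76 mm tall, locked by two black thumb nuts, fixed; set differently each time, so that the space between front plate and cassettes is 22 to 41 mm wide. Origin: middle of the lower edge of the face that the cassettes stand against; axes as the chamber's
- cassettes: four greenish glass gel cassettes taped together with a green band: 32 mm thick (x), 84 mm wide, 80 mm tall, about 0.55 kg, loose, standing on the chamber floor, back against the stop. Origin: centre of the underside; the front face, which the filler plates go against, is 16 mm to -x of it. Axes as the chamber's
- rack: white plate rack, fixed, base 164 x 104 x 10 mm (x = -80 to +84 mm). Origin on the bench, z up. Slots hold filler1 to filler4 upright at x = -12, +12, +36, +60 mm; the wedge stands at x = -42 mm, its slope on a slanted rest; the ribs end 55 mm above the bench: lift straight up. Plates and wedge have the rack's axes
- wedge: orange wedge, 0.13 kg. Blade 70 mm wide (y), 90 mm tall, 6 mm thick at the bottom, 1 mm more per 5 mm of height; grip head above: 40 mm wide (y), z = 90 to 128 mm, x = -19 to +1 mm. Origin: centre of the thin bottom edge. +x face flat (x = +3 mm; goes to the fillers), -x face slopes (goes to the front plate), as it stands in the rack. Jams where as thick as the slot is wide at the rim
- filler1: blue filler plate, 8 mm thick (x), 80 mm wide (y), 84 mm tall, with a pull tab 40 mm wide (y), 8 mm thick, 38 mm tall on the middle of its top edge (z = 84 to 122 mm), 85 g, loose, upright in the rack; to be gripped by the two narrow side edges of the tab, best off-centre to -x, so that wide finger pads do not catch the tabs of plates already standing behind it. Origin: centre of its underside
- filler2: blue filler plate, same as filler1
- filler3: blue filler plate, same as filler1
- filler4: blue filler plate, same as filler1
- reagent_bottle: brown reagent bottle, 140 mm tall, 66 mm across; origin at its foot; bystander, leave alone
- beaker: glass beaker, 85 mm tall, 72 mm across; bystander, leave alone
- tip_box: green pipette-tip box, 115 x 78 x 54 mm; bystander, leave alone
- tube_rack: blue rack of capped tubes, 200 x 52 x 92 mm; bystander, leave alone
- staining_tray: white staining tray, 130 x 100 x 40 mm; bystander, leave alone
- slide_box: flat wooden slide box, 98 x 84 x 28 mm; bystander, leave alone
- gel_comb: white gel comb lying flat, about 34 x 90 x 6 mm; bystander, leave alone
Things that resemble listed ones, but are neither listed nor needed, are in the scene too. What is shaped like the filler3 but red or yellow is not meant. What is shaped like the filler1 but green is not meant.

How it is judged:
By the outcome, as a careful person would: the job done as asked, in the order asked, and still so for the second after the job is handed in, while the arm keeps its last pose, push and grip.
It also fails if it takes over 72 s, if anything falls off the work surface, if the arm or the gripper's body presses on something with over 40 N, if the wrist force passes 120 N, or if a joint passes its speed limit or range.

## Working session

There is one attempt and no reset: what is moved stays moved. The work goes in short steps, Python scripts to look and compute and a shell command to move; the robot and the scene stay as the last step left them, time stands still between calls to the robot, and variables do not carry over. Pictures are saved under pics/ and viewed, at most 12 in all, crops included, and the job is handed in when it is done.

```bash
ls; mkdir -p pics; python3 - <<'E'
from bench import env
import cv2,numpy as np
for n in("scene","side"):
    p,d=env.snapshot(n); cv2.imwrite(f"pics/{n}0.png",p[:,:,::-1]); np.save(f"{n}0.npy",d); np.save(f"{n}0p.npy",p)
    c=env.calibration(n); print(n,c)
print(env.calibration("wrist"),env.grip_point_offset); print(env.state())
E
```

```text
pics
scene {'K': array([[543.12518026,   0.        , 276.05663247],
       [  0.        , 543.12518026, 209.18758063],
       [  0.        ,   0.        ,   1.        ]]), 'k1': -0.06029284973824192, 'position': array([1024.60301114, -893.29317826, 1141.11074376]), 'orientation': array([0.90404514, 0.36106425, 0.09037193, 0.21016161])}
side {'K': array([[419.54951178,   0.        , 275.94704449],
       [  0.        , 419.54951178, 218.06399735],
       [  0.        ,   0.        ,   1.        ]]), 'k1': -0.08720172080976893, 'position': array([ 524.89544346,  977.54688693, 1070.09991083]), 'orientation': array([-0.00250888, -0.00793907,  0.36929204,  0.9292761 ])}
{'K': array([[347.939847  ,   0.        , 275.44761446],
       [  0.        , 347.939847  , 206.27417905],
       [  0.        ,   0.        ,   1.        ]]), 'k1': -0.05503410062035272, 'hand_eye': array([[-1.54969486e-04,  9.54386187e-01,  2.98574918e-01,
         8.33851706e+01],
       [ 9.99999983e-01,  1.17734331e-04,  1.42696058e-04,
        -4.25093736e-01],
       [ 1.01034628e-04,  2.98574935e-01, -9.54386189e-01,
        -8.15276340e+01],
       [ 0.00000000e+00,  0.00000000e+00,  0.00000000e+00,
         1.00000000e+00]])} 61.3
{'time_s': 0.1, 'joint_pos': array([ 1.08892062e+00,  3.59426412e-01,  1.51129562e+00,  1.84157904e-05,
        1.27250126e+00, -1.15090768e-01]), 'dq': array([ 1.52475660e-03, -7.94526115e-04,  5.07222942e-05,  1.19564996e-04,
        6.01637711e-04,  1.42570543e-03]), 'tau': array([ 6.78342949e-04, -5.16357279e+01, -2.71406060e+01,  6.76939962e-02,
        2.75118806e-02,  1.15831688e-05]), 'tcp_pos': array([214.9437725 , 559.66608059, 301.90833028]), 'tool_rot': array([-2.48171701e-04,  1.82368805e-01,  9.83229858e-01, -7.76681512e-04]), 'contact_force': array([-0.19014522,  0.73751027, -0.1912277 ]), 'torque': array([ 0.00231254, -0.04108768,  0.02295366]), 'grip_force': 0.0, 'grip_width': 87.66833066257635}
```

View pics/scene0.png

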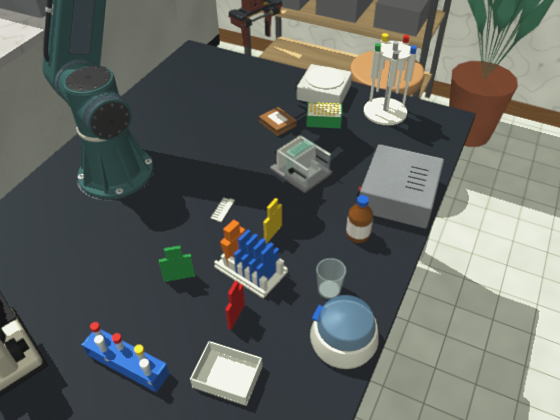

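View pics/side0.png

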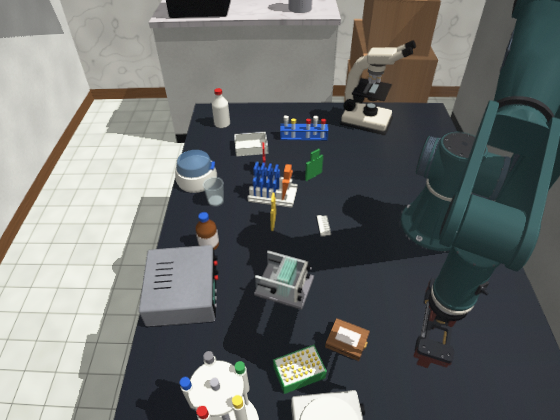

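The scene view shows the rack with four blue plates at (258,255) and the orange wedge at (232,240). The chamber is at (300,160). Lookalikes are the yellow plate (272,220), the red plate (236,305), the green plate (177,263) and the blue tube rack (125,360). I choose the blue tabs and orange wedge standing in the white rack. The side view agrees: rack at (272,185), chamber at (285,278).

```bash
cat > h.py <<'E'
import numpy as np,cv2
from scipy.spatial.transform import Rotation as R
from bench import env
def rot(q): return R.from_quat([q[1],q[2],q[3],q[0]]).as_matrix()
def cam(n,st=None):
    c=env.calibration(n)
    if n!="wrist": return c,rot(c["orientation"]),np.array(c["position"])
    T=np.array(c["hand_eye"]); Rt=rot(st["tool_rot"])
    return c,Rt@T[:3,:3],Rt@T[:3,3]+st["tcp_pos"]
def dirs(c,uv):
    uv=np.atleast_2d(uv).astype(float)
    s=cv2.undistortPoints(uv[:,None],c["K"],np.array([c["k1"],0,0,0.]))[:,0]
    return np.c_[s[:,0],-s[:,1],-np.ones(len(s))]
def cloud(C,d):
    c,Rm,p=C; h,w=d.shape
    vv,uu=np.mgrid[:h,:w]
    D=dirs(c,np.c_[uu.ravel(),vv.ravel()])*d.reshape(-1,1)
    return (D@Rm.T+p).reshape(h,w,3)
def onplane(C,uv,z):
    c,Rm,p=C; D=dirs(c,uv)@Rm.T
    return p+D*((z-p[2])/D[:,2])[:,None]
def proj(C,X):
    c,Rm,p=C; q=(np.atleast_2d(X)-p)@Rm; s=q[:,:2]/-q[:,2:]; s[:,1]*=-1
    s=s*(1+c["k1"]*(s**2).sum(1))[:,None]
    return s@c["K"][:2,:2].T+c["K"][:2,2]
def masks(p):
    H=cv2.cvtColor(p,cv2.COLOR_RGB2HSV); h,s,v=cv2.split(H)
    return dict(blue=(h>105)&(h<125)&(s>150)&(v>60),orange=(h>5)&(h<16)&(s>190)&(v>120),
      glass=(h>60)&(h<95)&(s>40)&(v>90))
E
python3 - <<'E'
from h import *
for n in("scene","side"):
    p=np.load(n+"0p.npy");d=np.load(n+"0.npy");C=cam(n);X=cloud(C,d)
    M=masks(p)
    for k,m in M.items():
        nl,l,st,ce=cv2.connectedComponentsWithStats(m.astype(np.uint8))
        for i in range(1,nl):
            if st[i,4]>60:
                q=X[(l==i)&(d>0)]
                if len(q) and abs(q[:,2].mean())<200: print(n,k,st[i],np.median(q,0).round(),q.min(0).round(),q.max(0).round())
E
```

```text
scene blue [357 195  12  11 105] [773.  86. 139.] [721.  71.  -1.] [787. 227. 146.]
scene blue [ 234  229   45   51 1336] [ 598. -164.   93.] [ 488. -203.   -6.] [636. -28. 137.]
scene blue [312 305  11  16  89] [ 790. -243.   75.] [ 782. -261.   66.] [ 801. -219.  101.]
scene blue [  82  330   87   62 1949] [ 452. -528.   46.] [ 306. -543.   -6.] [ 541. -469.   55.]
scene orange [221 220  24  39 462] [ 518. -155.  103.] [ 427. -177.   -3.] [529. -15. 141.]
scene glass [468   0  19  27 256] [ 812. 1509.   36.] [ 741. 1482.  -43.] [ 845. 1625.   95.]
scene glass [497   0  18  21 269] [ 918. 1507.   72.] [ 882. 1471.  -12.] [ 948. 1779.  125.]
scene glass [526   0  24  11 163] [1028. 1625.   70.] [ 983. 1597.   30.] [1079. 1754.   99.]
scene glass [307 103  35  25 378] [501. 492.  25.] [437. 467.  -4.] [552. 653.  51.]
scene glass [287 140  26  17 204] [517. 255.  92.] [477. 215.  63.] [544. 311.  97.]
scene glass [ 78 179  32  17 142] [  -5. -101.   12.] [ -78. -117.    1.] [ 57. -80.  34.]
scene glass [158 245  37  36 864] [ 410. -257.   58.] [ 314. -283.   -5.] [ 444. -159.  125.]
side blue [280 124  49  17 534] [ 443. -507.   24.] [ 326. -614.   -3.] [ 537. -483.   69.]
side blue [253 162  27  35 581] [ 591. -151.   86.] [ 540. -338.   -7.] [ 644. -107.  136.]
side blue [198 212  11  10  86] [773.  89. 137.] [756. -67.  -5.] [827. 104. 144.]
side glass [306 149  17  31 340] [ 406. -255.   58.] [ 364. -425.   -7.] [ 439. -223.  125.]
side glass [278 259  19  26 331] [510. 256.  90.] [485. 215.  11.] [539. 298.  98.]
side glass [274 345  53  48 292] [497. 559.  43.] [412. 468.   1.] [548. 581.  49.]
```

```bash
python3 -m jog '[{"dx":0.04,"dy":-0.04},{"dx":0.08,"dy":-0.08},{"dx":0.12,"dy":-0.12},{"dx":0.16,"dy":-0.16},{"dx":0.2,"dy":-0.2},{"dx":0.24,"dy":-0.24},{"dx":0.28,"dy":-0.28},{"dx":0.28,"dy":-0.28,"dz":0.02}]'
cat > look.py <<'E'
import sys,pickle; from h import *
st=env.state(); p,d=env.snapshot("wrist"); n=sys.argv[1]
cv2.imwrite(f"pics/{n}.png",p[:,:,::-1]); pickle.dump((st,p,d),open(n+".pkl","wb"))
print(st["tcp_pos"].round(1),st["time_s"])
E
python3 look.py w1
```

```text
[214.9 559.7 301.9] 0.1validation failed for argument at $[0]...
```

View pics/w1.png

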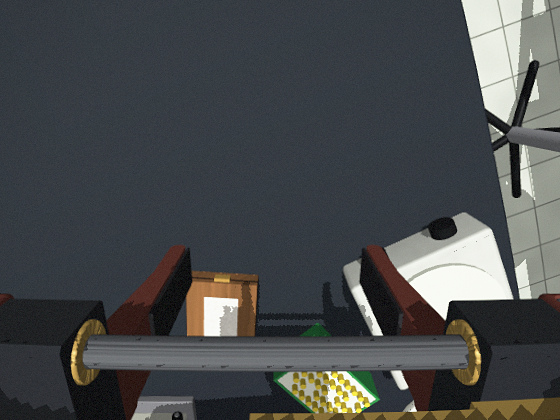

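The wrist picture, taken with the move refused, shows the slide box and tip box between the fingers, and the chamber edge at (165,410). I'll give all four keys in every row.

```bash
python3 -m jog '[{"dx":0.04,"dy":-0.04,"dz":0.01,"spin":0},{"dx":0.08,"dy":-0.08,"dz":0.02,"spin":0},{"dx":0.12,"dy":-0.12,"dz":0.03,"spin":0},{"dx":0.16,"dy":-0.16,"dz":0.04,"spin":0},{"dx":0.2,"dy":-0.2,"dz":0.05,"spin":0},{"dx":0.24,"dy":-0.24,"dz":0.06,"spin":0},{"dx":0.29,"dy":-0.28,"dz":0.08,"spin":0},{"dx":0.33,"dy":-0.32,"dz":0.08,"spin":0}]'
python3 -m jog '[{"dx":0.04,"dy":-0.02,"dz":0,"spin":0},{"dx":0.04,"dy":-0.02,"dz":0,"spin":0},{"dx":0.04,"dy":-0.02,"dz":0,"spin":0}]'
python3 look.py w2
```

```text
time_s: 1.15
tcp_pos: [547.1, 239.0, 384.0]
tool_rot: [0.001, 0.182, 0.983, 0.001]
contact_force: [0.6, 1.0, 0.6]
grip_width: 88.1
grip_force: 0.0
time_s: 1.52
tcp_pos: [584.5, 220.2, 382.0]
tool_rot: [-0.001, 0.183, 0.983, -0.0]
contact_force: [-2.2, 0.5, -0.0]
grip_width: 87.6
grip_force: 0.0
[584.5 220.2 382. ] 1.525
```

View pics/w2.png

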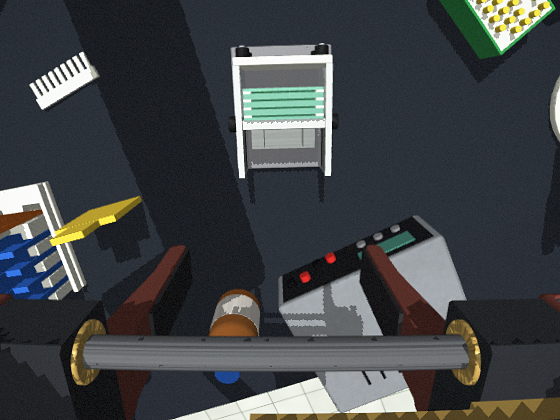

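The wrist view shows the chamber: front plate at the top (bar rows 57–63, screws at (243,50) and (322,50)). The slot is at rows 63–88, the cassettes at 88–122 and the stop at about row 126, with nuts at (232,124) and (336,124). So chamber +x points down in the picture. Next I'll measure the edges.

```bash
python3 - <<'E'
from h import *; import pickle
st,p,d=pickle.load(open("w2.pkl","rb")); C=cam("wrist",st); X=cloud(C,d)
print(R.from_matrix(rot(st["tool_rot"])).as_euler("xyz",degrees=True))
for c0 in(252,285,305):
  print(c0)
  for r in range(46,132):
    print(r,p[r,c0:c0+12].mean(0).astype(int),int(np.median(X[r,c0:c0+12,2])),end=" | " if r%4 else "\n")
cv2.imwrite("pics/w2c.png",cv2.resize(p[35:185,215:355,::-1],None,fx=4,fy=4,interpolation=cv2.INTER_NEAREST))
E
```

```text
[-1.79962891e+02 -9.74063701e-02  1.58962894e+02]
252
46 [105 106 111] 1 | 47 [169 169 173] 10 | 48 [171 171 174] 11
49 [169 169 173] 11 | 50 [168 168 172] 11 | 51 [169 169 172] 11 | 52 [167 168 171] 11
53 [168 169 172] 11 | 54 [166 167 171] 11 | 55 [163 163 168] 11 | 56 [206 207 203] 82
57 [250 252 250] 83 | 58 [250 251 250] 83 | 59 [251 252 250] 83 | 60 [251 252 250] 83
61 [251 252 249] 83 | 62 [252 253 250] 83 | 63 [255 255 254] 83 | 64 [210 213 200] 83
65 [116 118 109] 76 | 66 [109 111 102] 65 | 67 [112 114 106] 53 | 68 [112 113 105] 41
69 [112 113 105] 26 | 70 [107 107 106] 12 | 71 [102 101 105] 11 | 72 [100 101 104] 11
73 [101 101 104] 11 | 74 [101 102 105] 11 | 75 [103 103 106] 11 | 76 [101 102 104] 11
77 [102 103 106] 11 | 78 [102 102 104] 11 | 79 [101 102 105] 11 | 80 [102 102 105] 11
81 [101 102 105] 11 | 82 [101 101 104] 11 | 83 [102 102 105] 11 | 84 [102 102 105] 11
85 [101 101 104] 11 | 86 [101  99 103] 11 | 87 [104 103 106] 11 | 88 [134 186 166] 11
89 [161 237 210] 92 | 90 [157 231 203] 91 | 91 [115 179 149] 91 | 92 [ 43 100  64] 76
93 [112 175 146] 91 | 94 [149 218 190
[... 3894 characters left out ...]
1
101 [145 216 188] 91 | 102 [144 213 186] 91 | 103 [144 214 186] 91 | 104 [144 215 187] 91
105 [146 211 184] 91 | 106 [103 152 125] 76 | 107 [ 90 138 111] 78 | 108 [139 203 177] 91
109 [144 215 188] 91 | 110 [145 211 186] 91 | 111 [142 211 185] 91 | 112 [143 214 187] 91
113 [147 211 187] 91 | 114 [ 93 141 113] 76 | 115 [100 147 124] 83 | 116 [140 208 183] 91
117 [142 215 188] 91 | 118 [148 200 183] 91 | 119 [162 171 167] 87 | 120 [180 185 182] 87
121 [234 237 235] 87 | 122 [246 249 247] 87 | 123 [244 247 245] 87 | 124 [242 246 244] 87
125 [242 246 244] 86 | 126 [246 249 247] 87 | 127 [245 249 246] 87 | 128 [122 126 124] 18
129 [150 155 152] 17 | 130 [154 159 156] 18 | 131 [149 154 152] 17 |
```

View pics/w2c.png

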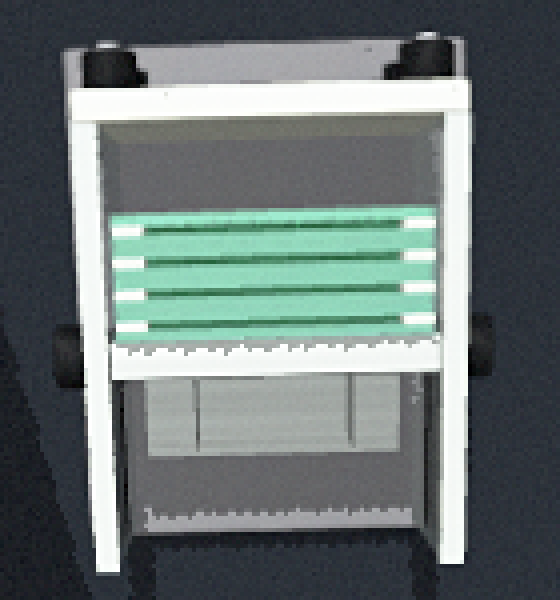

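The crop confirms it: white front plate at the top with black screws, then the empty slot, the green glass, and the stop with side nuts. The glass tops are level, with only a slight yaw against the camera.

```bash
cat > cham.py <<'E'
from h import *; import pickle,sys
def sub(a,th):  # first crossing index
    s=(a>th); i=np.nonzero(s[1:]!=s[:-1])[0]; return [k+(th-a[k])/(a[k+1]-a[k]) for k in i]
def chamber(f="w2.pkl"):
    st,p,d=pickle.load(open(f,"rb")); C=cam("wrist",st); G=p[:,:,1].astype(float)
    F=[];K=[];S=[];L=[];Rr=[]
    for c in range(246,320,2):
        v=sub(G[58:72,c],183); F.append((c,58+v[0]))
        v=sub(G[80:92,c],170); 
        if v: K.append((c,80+v[0]))
    for r in list(range(70,115,3)):
        a=G[r,225:345]; v=sub(a,190); L.append((225+v[0],r)); L.append((225+v[1],r)); Rr.append((225+v[-2],r)); Rr.append((225+v[-1],r))
    f=lambda q,z:onplane(C,np.array(q),z)[:,:2]
    return f(F,84),f(K,92),f(L[::2],84),f(L[1::2],84),f(Rr[::2],84),f(Rr[1::2],84)
if __name__=="__main__":
    F,K,Lo,Li,Ri,Ro=chamber()
    def line(P,n):
        c=np.median(P,0); vx,vy,_,_=cv2.fitLine(P.astype(np.float32),cv2.DIST_HUBER,0,.01,.01).ravel(); print(n,c.round(1),np.degrees(np.arctan2(vy,vx)).round(2)); return c,np.array([vx,vy])
    r=[line(a,n) for a,n in zip((F,K,Lo,Li,Ri,Ro),("F","K","Lo","Li","Ri","Ro"))]
    y=r[0][1]; y=y if y[1]>0 else -y; x=np.array([y[1],-y[0]])
    print("yaw",np.degrees(np.arctan2(x[1],x[0])))
    for a in r: print("x",(a[0]@x).round(2),"y",(a[0]@y).round(2))
    print("gap",(r[1][0]-r[0][0])@x)
E
python3 cham.py
```

```text
F [476.6 268.2] 70.55
K [498.2 259.8] 70.48
Lo [483.6 211.4] -19.27
Li [485.9 217.4] -19.76
Ri [518.  300.8] -19.18
Ro [520.4 307.1] -19.84
yaw -19.453297
x 360.04 y 411.57
x 383.26 y 410.9
x 385.58 y 360.38
x 385.79 y 366.86
x 388.2 y 456.14
x 388.36 y 462.91
gap 23.21900758292025
```

Gap is about 23.2 mm. One filler leaves about 15.2 mm, so the wedge jams with its bottom about 26 mm above the floor; two would leave 7 mm, too narrow. So one plate. Now to view the rack.

```bash
python3 -m jog '[{"dx":0.01,"dy":-0.055,"dz":0,"spin":0},{"dx":0.02,"dy":-0.11,"dz":0,"spin":0},{"dx":0.03,"dy":-0.165,"dz":0,"spin":0},{"dx":0.04,"dy":-0.22,"dz":0,"spin":0},{"dx":0.05,"dy":-0.275,"dz":0,"spin":0},{"dx":0.06,"dy":-0.33,"dz":0,"spin":0},{"dx":0.065,"dy":-0.385,"dz":0,"spin":0},{"dx":0.065,"dy":-0.414,"dz":0,"spin":0}]'
python3 -m jog '[{"dx":0,"dy":0,"dz":0,"spin":0},{"dx":0,"dy":0,"dz":0,"spin":0}]'
python3 look.py w3; python3 - <<'E'
from h import *
p=cv2.imread("pics/w3.png"); cv2.imwrite("pics/w3c.png",cv2.resize(p[20:290,130:430],None,fx=2,fy=2,interpolation=cv2.INTER_CUBIC))
E
```

```text
time_s: 2.58
tcp_pos: [649.9, -195.1, 382.5]
tool_rot: [-0.0, 0.182, 0.983, -0.0]
contact_force: [1.2, 0.8, -1.0]
grip_width: 88.1
grip_force: 0.0
time_s: 2.82
tcp_pos: [649.9, -192.1, 382.7]
tool_rot: [-0.0, 0.182, 0.983, 0.0]
contact_force: [-0.1, -0.3, -0.6]
grip_width: 87.6
grip_force: 0.0
[ 649.9 -192.1  382.7] 2.825
```

View pics/w3c.png

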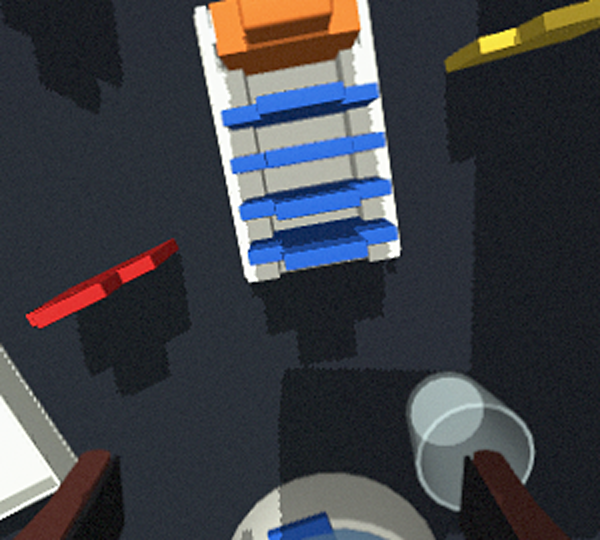

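The crop shows the rack with the orange wedge at crop (285,25) and four blue plates, filler1 at crop (300,100) nearest the wedge. The red plate (105,285), the yellow plate (530,35) and the beaker (470,440) stand clear of it.

```bash
cat > rack.py <<'E'
from h import *; import pickle
st,p,d=pickle.load(open("w3.pkl","rb")); C=cam("wrist",st); X=cloud(C,d); M=masks(p)
B=X[M["blue"]&(d>0)&(X[:,:,2]>112)]; B=B[(abs(B[:,0]-570)<120)&(abs(B[:,1]+165)<90)]
print(len(B),np.percentile(B[:,2],[1,50,90,99]))
O=X[M["orange"]&(d>0)&(X[:,:,2]>60)]; zt=np.percentile(O[:,2],98); print("orange ztop",zt)
T=B[B[:,2]>np.percentile(B[:,2],90)-4][:,:2]
# yaw giving the tightest clusters along rack x
def split(a):
    x=np.array([np.cos(a),np.sin(a)]); s=np.sort(T@x); return x,s
best=min(np.radians(np.arange(-60,30,.25)),key=lambda a:(lambda s:-((np.diff(s)>6)*np.diff(s)).sum())(split(a)[1]))
x,_=split(best); y=np.array([-x[1],x[0]]); print("yaw0",np.degrees(best))
u=T@x; lab=np.digitize(u,[ (a+b)/2 for a,b in zip(np.sort(u)[:-1],np.sort(u)[1:]) if b-a>6])
ang=[]
for k in range(lab.max()+1):
    P=T[lab==k]
    if len(P)<8: continue
    vx,vy,_,_=cv2.fitLine(P.astype(np.float32),cv2.DIST_HUBER,0,.01,.01).ravel()
    ang.append(np.degrees(np.arctan2(vy,vx))); print(k,len(P),"u",np.percentile(P@x,[5,50,95]).round(1),"v",np.percentile(P@y,[2,98]).round(1),"ang",ang[-1].round(2),P.mean(0).round(1))
H=O[O[:,2]>zt-4][:,:2]; print("wedge head",len(H),"u",np.percentile(H@x,[3,50,97]).round(1),"v",np.percentile(H@y,[3,97]).round(1))
E
python3 rack.py
```

```text
1653 [113.51311088 131.28882031 132.35466865 133.11345399]
orange ztop 138.59538675415456
yaw0 -10.75
0 416 u [564.2 567.8 571.4] v [-63.8 -25.4] ang 78.97 [ 549.5 -149.9]
1 350 u [588.3 591.5 594.7] v [-63.8 -25.5] ang 78.66 [ 572.8 -154.2]
2 364 u [611.7 615.2 618.8] v [-63.8 -25.7] ang 78.95 [ 596.1 -158.7]
3 349 u [635.7 639.1 642.8] v [-63.7 -25.9] ang 79.28 [ 619.6 -163.2]
wedge head 502 u [517.5 531.8 536.1] v [-63.9 -25. ]
```

```bash
python3 -m jog '[{"dx":-0.04,"dy":0.02,"dz":-0.03,"spin":0.09},{"dx":-0.08,"dy":0.04,"dz":-0.06,"spin":0.175},{"dx":-0.104,"dy":0.043,"dz":-0.1,"spin":0.175},{"dx":-0.104,"dy":0.043,"dz":-0.122,"spin":0.175},{"dx":-0.104,"dy":0.043,"dz":-0.122,"spin":0.175},{"dx":-0.104,"dy":0.043,"dz":-0.122,"spin":0.175},{"dx":-0.104,"dy":0.043,"dz":-0.122,"spin":0.175}]'
python3 -c "
from h import *;print(R.from_matrix(rot(env.state()['tool_rot'])).as_euler('xyz',degrees=True))"
```

```text
time_s: 3.75
tcp_pos: [547.3, -150.9, 262.0]
tool_rot: [0.001, 0.095, 0.995, -0.0]
contact_force: [0.2, 0.3, 0.3]
grip_width: 88.0
grip_force: 0.0
[-1.79967421e+02  1.41368739e-01  1.69046552e+02]
```

```bash
python3 -m jog '[{"dx":-0.002,"dy":0.002,"dz":-0.03,"spin":0},{"dx":-0.002,"dy":0.002,"dz":-0.06,"spin":0},{"dx":-0.002,"dy":0.002,"dz":-0.082,"spin":0},{"dx":-0.002,"dy":0.002,"dz":-0.082,"spin":0},{"dx":-0.002,"dy":0.002,"dz":-0.082,"spin":0}]'
python3 -m jog '[{"dx":0,"dy":0,"dz":0,"spin":0},{"dx":0,"dy":0,"dz":0,"spin":0},{"dx":0,"dy":0,"dz":0,"spin":0},{"dx":0,"dy":0,"dz":0,"spin":0},{"dx":0,"dy":0,"dz":0,"spin":0},{"dx":0,"dy":0,"dz":0,"spin":0}]' 0.03 15
```

```text
time_s: 4.38
tcp_pos: [545.1, -149.3, 179.8]
tool_rot: [0.001, 0.096, 0.995, -0.0]
contact_force: [0.3, 0.4, 0.5]
grip_width: 88.0
grip_force: 0.0
time_s: 5.12
tcp_pos: [544.1, -148.9, 178.6]
tool_rot: [-0.0, 0.096, 0.995, -0.0]
contact_force: [0.6, 0.0, 0.3]
grip_width: 39.9
grip_force: 15.0
```

```bash
python3 -m jog '[{"dx":0,"dy":0,"dz":0,"spin":0},{"dx":0,"dy":0,"dz":0.02,"spin":0},{"dx":0,"dy":0,"dz":0.05,"spin":0},{"dx":0,"dy":0,"dz":0.09,"spin":0},{"dx":0,"dy":0,"dz":0.13,"spin":0},{"dx":0,"dy":0,"dz":0.16,"spin":0},{"dx":0,"dy":0,"dz":0.16,"spin":0},{"dx":0,"dy":0,"dz":0.16,"spin":0}]' 0.03 30
python3 look.py w4
```

```text
time_s: 6.12
tcp_pos: [543.5, -148.7, 337.3]
tool_rot: [-0.001, 0.096, 0.995, 0.0]
contact_force: [0.1, 0.1, -1.0]
grip_width: 39.9
grip_force: 30.0
[ 543.5 -148.7  337.3] 6.125
```

View pics/w4.png

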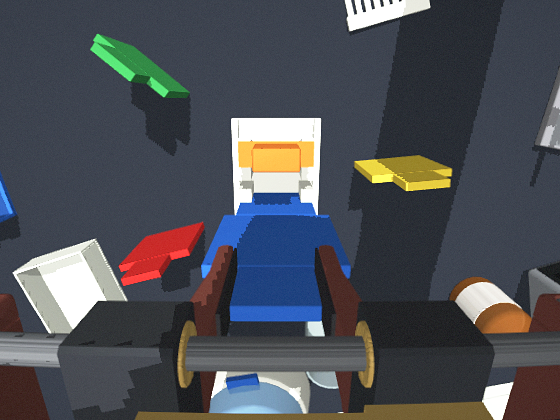

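The picture shows the blue plate held by the tab between the fingers (tab at (275,300), body at (275,245)). The wedge is still in the rack at (275,158). I'll measure the plate in the tool frame.

```bash
cat > held.py <<'E'
from h import *; import pickle,sys
st,p,d=pickle.load(open(sys.argv[1]+".pkl","rb")); C=cam("wrist",st); X=cloud(C,d)
T=(X-st["tcp_pos"])@rot(st["tool_rot"])   # tool coords
m=masks(p)[sys.argv[2]]&(d>0)&(abs(T[:,:,0])<60)&(abs(T[:,:,1])<60)&(T[:,:,2]>20)&(T[:,:,2]<175)
Q=T[m]; print(len(Q),np.percentile(Q,[1,50,99],0).round(1))
for lo in range(30,175,10):
    q=Q[(Q[:,2]>=lo)&(Q[:,2]<lo+10)]
    if len(q)>20: print(lo,len(q),"x",np.percentile(q[:,0],[5,50,95]).round(1),"y",np.percentile(q[:,1],[2,98]).round(1))
E
python3 held.py w4 blue
```

```text
10440 [[-8.300e+00 -3.890e+01  4.640e+01]
 [-1.500e+00 -1.000e-01  8.910e+01]
 [-7.000e-01  3.860e+01  1.665e+02]]
40 1723 x [-8.4 -4.1 -1. ] y [-19.4  18.8]
50 1058 x [-1.8 -1.2 -0.7] y [-19.4  18.7]
60 858 x [-2.1 -1.5 -1. ] y [-19.4  18.7]
70 760 x [-2.1 -1.5 -1.1] y [-19.4  18.9]
80 882 x [-5.3 -1.6 -1.1] y [-39.6  39.1]
90 762 x [-2.  -1.5 -1.1] y [-38.9  38.6]
100 702 x [-2.  -1.5 -1. ] y [-38.8  38.2]
110 800 x [-1.9 -1.5 -1.1] y [-38.5  37.8]
120 745 x [-1.9 -1.5 -1. ] y [-38.1  38. ]
130 640 x [-1.9 -1.5 -1.1] y [-38.2  37.8]
140 590 x [-1.8 -1.5 -1.1] y [-38.1  37.8]
150 506 x [-1.8 -1.5 -1.1] y [-38.   37.9]
160 414 x [-1.8 -1.4 -1.1] y [-38.2  38. ]
```

```bash
python3 -m jog '[{"dx":-0.007,"dy":0.052,"dz":0,"spin":0},{"dx":-0.014,"dy":0.104,"dz":0,"spin":-0.05},{"dx":-0.021,"dy":0.156,"dz":0,"spin":-0.1},{"dx":-0.028,"dy":0.208,"dz":0,"spin":-0.148},{"dx":-0.035,"dy":0.26,"dz":0,"spin":-0.148},{"dx":-0.042,"dy":0.312,"dz":0,"spin":-0.148},{"dx":-0.049,"dy":0.364,"dz":0,"spin":-0.148},{"dx":-0.056,"dy":0.413,"dz":0,"spin":-0.148}]'
python3 -m jog '[{"dx":0,"dy":0,"dz":-0.02,"spin":0},{"dx":0,"dy":0,"dz":-0.04,"spin":0},{"dx":0,"dy":0,"dz":-0.04,"spin":0},{"dx":0,"dy":0,"dz":-0.04,"spin":0}]'
cat > pose.py <<'E'
from h import *
s=env.state(); a=np.radians(-19.45); x=np.array([np.cos(a),np.sin(a)]); y=np.array([-x[1],x[0]]); t=s["tcp_pos"]
print("u",(t[:2]@x).round(2),"v",(t[:2]@y).round(2),"z",t[2].round(1),"yaw",R.from_matrix(rot(s["tool_rot"])).as_euler('xyz',degrees=True).round(2),"Fuvz",(s["contact_force"][:2]@x).round(1),(s["contact_force"][:2]@y).round(1),s["contact_force"][2].round(1),"T",s["torque"].round(2),s["time_s"])
E
python3 pose.py; python3 look.py w5; python3 held.py w5 blue
```

```text
time_s: 7.18
tcp_pos: [487.0, 265.5, 336.7]
tool_rot: [-0.001, 0.169, 0.986, -0.001]
contact_force: [0.5, 0.7, -0.7]
grip_width: 39.9
grip_force: 30.0
time_s: 7.68
tcp_pos: [488.1, 263.9, 298.3]
tool_rot: [-0.0, 0.169, 0.986, -0.0]
contact_force: [-0.1, 0.6, -1.4]
grip_width: 40.0
grip_force: 30.0
u 372.41 v 411.35 z 298.3 yaw [-1.7995e+02 -5.0000e-02  1.6051e+02] Fuvz -0.3 0.5 -1.4 T [-0.    0.03 -0.06] 7.675
[488.1 263.9 298.3] 7.675
10461 [[ -8.3 -39.   46.3]
 [ -1.6  -0.2  89.1]
 [ -0.7  38.5 166.5]]
40 1723 x [-8.4 -4.1 -1. ] y [-19.6  18.7]
50 1051 x [-1.8 -1.3 -0.7] y [-19.5  18.6]
60 865 x [-2.1 -1.6 -1. ] y [-19.5  18.8]
70 765 x [-2.1 -1.6 -1.2] y [-19.5  18.7]
80 885 x [-5.8 -1.7 -1.2] y [-39.6  39.1]
90 767 x [-2.1 -1.6 -1.1] y [-38.9  38.4]
100 709 x [-2.  -1.6 -1.1] y [-39.1  38.3]
110 811 x [-2.  -1.6 -1.1] y [-38.6  38. ]
120 744 x [-1.9 -1.5 -1.1] y [-38.4  37.9]
130 641 x [-2.  -1.5 -1.2] y [-38.4  37.9]
140 584 x [-1.9 -1.5 -1.1] y [-37.9  37.8]
150 504 x [-1.9 -1.5 -1.1] y [-37.9  37.5]
160 412 x [-1.9 -1.5 -1.1] y [-37.6  37.2]
```

```bash
python3 -m jog '[{"dx":-0.002,"dy":0.001,"dz":-0.01,"spin":0},{"dx":-0.002,"dy":0.001,"dz":-0.025,"spin":0},{"dx":-0.002,"dy":0.001,"dz":-0.04,"spin":0},{"dx":-0.002,"dy":0.001,"dz":-0.055,"spin":0},{"dx":-0.002,"dy":0.001,"dz":-0.07,"spin":0},{"dx":-0.002,"dy":0.001,"dz":-0.085,"spin":0},{"dx":-0.002,"dy":0.001,"dz":-0.1,"spin":0},{"dx":-0.002,"dy":0.001,"dz":-0.1,"spin":0}]'
python3 pose.py
```

```text
time_s: 8.72
tcp_pos: [485.4, 264.7, 197.2]
tool_rot: [-0.001, 0.169, 0.986, -0.001]
contact_force: [0.9, 0.0, 0.1]
grip_width: 40.0
grip_force: 30.0
u 369.51 v 411.26 z 197.2 yaw [-1.7989e+02 -1.2000e-01  1.6053e+02] Fuvz 0.9 0.3 0.1 T [ 0.01 -0.08  0.02] 8.725
```

```bash
python3 -m jog '[{"dx":0,"dy":0,"dz":-0.006,"spin":0},{"dx":0,"dy":0,"dz":-0.012,"spin":0},{"dx":0,"dy":0,"dz":-0.015,"spin":0},{"dx":0,"dy":0,"dz":-0.016,"spin":0},{"dx":0,"dy":0,"dz":-0.017,"spin":0},{"dx":0,"dy":0,"dz":-0.0175,"spin":0},{"dx":0,"dy":0,"dz":-0.0175,"spin":0}]'
python3 pose.py
```

```text
time_s: 9.6
tcp_pos: [486.2, 265.1, 181.2]
tool_rot: [0.0, 0.169, 0.986, -0.0]
contact_force: [-0.8, 0.4, -1.6]
grip_width: 39.6
grip_force: 30.0
u 370.17 v 411.84 z 181.2 yaw [-180.      0.    160.53] Fuvz -0.9 0.1 -1.6 T [-0.02 -0.    0.01] 9.6
```

Now +x about 3.5 mm along the chamber axis towards the glass, then down to feel the floor.

```bash
python3 -m jog '[{"dx":0.001,"dy":-0.0003,"dz":0,"spin":0},{"dx":0.002,"dy":-0.0007,"dz":0,"spin":0},{"dx":0.0028,"dy":-0.001,"dz":0,"spin":0},{"dx":0.0028,"dy":-0.001,"dz":0,"spin":0}]'
python3 pose.py
python3 -m jog '[{"dx":0,"dy":0,"dz":-0.001,"spin":0},{"dx":0,"dy":0,"dz":-0.0015,"spin":0},{"dx":0,"dy":0,"dz":-0.002,"spin":0},{"dx":0,"dy":0,"dz":-0.002,"spin":0}]'
python3 pose.py
```

```text
time_s: 10.1
tcp_pos: [489.1, 264.0, 181.1]
tool_rot: [0.0, 0.169, 0.986, -0.0]
contact_force: [0.1, 0.5, -1.1]
grip_width: 39.4
grip_force: 30.0
u 373.24 v 411.8 z 181.1 yaw [-179.99    0.    160.53] Fuvz -0.1 0.5 -1.1 T [-0.1  -0.05 -0.01] 10.1
time_s: 10.6
tcp_pos: [489.3, 264.1, 180.5]
tool_rot: [0.001, 0.169, 0.986, 0.0]
contact_force: [-2.1, -0.4, 10.3]
grip_width: 39.7
grip_force: 30.0
u 373.43 v 412.0 z 180.5 yaw [1.7998e+02 6.0000e-02 1.6054e+02] Fuvz -1.8 -1.1 10.3 T [-0.5   0.63 -0.03] 10.6
```

```bash
python3 -m jog '[{"dx":0,"dy":0,"dz":0.001,"spin":0},{"dx":0,"dy":0,"dz":0.001,"spin":0}]'
python3 pose.py
python3 -m jog '[{"dx":0,"dy":0,"dz":0,"spin":0},{"dx":0,"dy":0,"dz":0,"spin":0},{"dx":0,"dy":0,"dz":0,"spin":0},{"dx":0,"dy":0,"dz":0,"spin":0}]' 0.07
python3 -m jog '[{"dx":0,"dy":0,"dz":0.03,"spin":0},{"dx":0,"dy":0,"dz":0.08,"spin":0},{"dx":0.03,"dy":-0.01,"dz":0.13,"spin":0},{"dx":0.06,"dy":-0.02,"dz":0.17,"spin":0},{"dx":0.095,"dy":-0.033,"dz":0.2,"spin":0},{"dx":0.095,"dy":-0.033,"dz":0.2,"spin":0},{"dx":0.095,"dy":-0.033,"dz":0.2,"spin":0}]'
python3 look.py w6; python3 - <<'E'
from h import *
p=cv2.imread("pics/w6.png"); cv2.imwrite("pics/w6c.png",cv2.resize(p[20:220,180:390],None,fx=2.8,fy=2.8,interpolation=cv2.INTER_CUBIC))
E
```

```text
time_s: 10.85
tcp_pos: [489.1, 264.2, 180.5]
tool_rot: [0.0, 0.169, 0.986, 0.0]
contact_force: [-1.0, -0.1, 5.2]
grip_width: 39.9
grip_force: 30.0
u 373.26 v 411.96 z 180.5 yaw [1.7999e+02 3.0000e-02 1.6054e+02] Fuvz -0.9 -0.4 5.2 T [-0.25  0.24 -0.02] 10.85
time_s: 11.35
tcp_pos: [489.0, 264.0, 180.0]
tool_rot: [-0.0, 0.169, 0.986, -0.0]
contact_force: [0.4, -0.1, 0.5]
grip_width: 69.7
grip_force: 0.0
time_s: 12.22
tcp_pos: [583.0, 231.0, 379.0]
tool_rot: [-0.001, 0.169, 0.986, -0.0]
contact_force: [0.0, -0.4, -0.2]
grip_width: 70.1
grip_force: 0.0
[583. 231. 379.] 12.225
```

View pics/w6c.png

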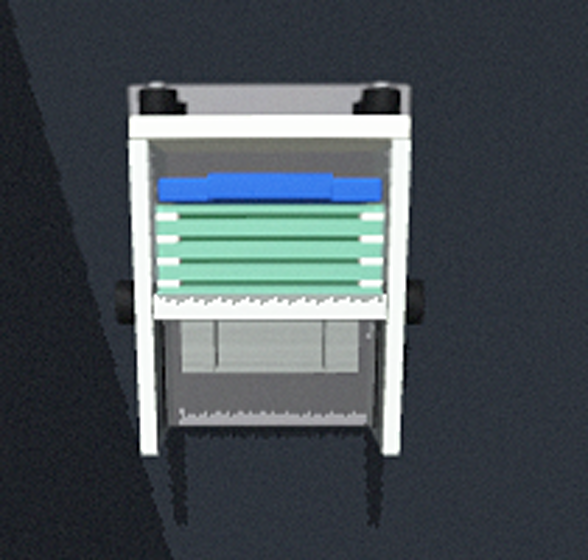

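The crop shows the blue plate upright and parallel, against the glass at crop (270,188). An open slot remains to the front plate, crop rows 138–175. Next I'll measure the slot.

```bash
python3 - <<'E'
from h import *; import pickle
st,p,d=pickle.load(open("w6.pkl","rb")); C=cam("wrist",st); X=cloud(C,d)
def fr(a): x=np.array([np.cos(a),np.sin(a)]); return x,np.array([-x[1],x[0]])
x,y=fr(np.radians(-19.45)); U=X[:,:,:2]@x; V=X[:,:,:2]@y; Z=X[:,:,2]
reg=(d>0)&(abs(V-411)<60)&(U>330)&(U<440)
b=masks(p)["blue"]&reg
for lo,hi in((93,99),(130,136)):
    m=b&(Z>lo)&(Z<hi); print("blue",lo,m.sum(),np.percentile(U[m],[2,50,98]).round(1),np.percentile(V[m],[2,98]).round(1),np.median(Z[m]).round(1))
w=reg&(p.min(2)>235)&(Z>80)&(Z<87)&(U<366)&(abs(V-411)<38)
print("front plate",w.sum(),np.percentile(U[w],[1,2,50,98,99]).round(1))
for c in (-30,0,30):
    q=w&(abs(V-411-c)<6); m=b&(abs(V-411-c)<6)&((Z>93)&(Z<99)if c else (Z>130)); print(c,np.percentile(U[q],[3,97]).round(2),np.percentile(U[m],[3,97]).round(2))
g=masks(p)["glass"]&reg&(Z>89); print("glass",np.percentile(U[g],[1,99]).round(1))
E
```

```text
blue 93 321 [375.3 379.1 383. ] [372.9 450.8] 95.4
blue 130 411 [375.1 378.5 382.6] [392.4 431.3] 133.6
front plate 589 [352.4 352.4 356.2 359.3 359.3]
-30 [352.52 359.24] [375.25 382.93]
0 [352.45 359.3 ] [375.1  381.98]
30 [352.49 359.25] [375.3  382.97]
glass [383.9 414.8]
```

```bash
python3 -m jog '[{"dx":-0.01,"dy":-0.05,"dz":0,"spin":0},{"dx":-0.02,"dy":-0.1,"dz":0,"spin":0.05},{"dx":-0.03,"dy":-0.15,"dz":0,"spin":0.1},{"dx":-0.04,"dy":-0.2,"dz":0,"spin":0.148},{"dx":-0.05,"dy":-0.25,"dz":0,"spin":0.148},{"dx":-0.06,"dy":-0.3,"dz":-0.03,"spin":0.148},{"dx":-0.07,"dy":-0.35,"dz":-0.06,"spin":0.148},{"dx":-0.073,"dy":-0.373,"dz":-0.1,"spin":0.148}]' 0.08
python3 -m jog '[{"dx":0,"dy":0,"dz":-0.015,"spin":0},{"dx":0,"dy":0,"dz":-0.015,"spin":0},{"dx":0,"dy":0,"dz":-0.015,"spin":0}]'
python3 look.py w7; python3 - <<'E'
from h import *; import pickle
st,p,d=pickle.load(open("w7.pkl","rb")); C=cam("wrist",st); X=cloud(C,d)
print(R.from_matrix(rot(st["tool_rot"])).as_euler('xyz',degrees=True))
T=(X-st["tcp_pos"])@rot(st["tool_rot"]); m=masks(p)["orange"]&(d>0)
for lo,hi in((134,142),(95,103)):
    q=T[m&(X[:,:,2]>lo)&(X[:,:,2]<hi)]; print(lo,len(q),np.percentile(q,[2,50,98],0).round(1)) if len(q) else print(lo,0)
E
```

```text
time_s: 13.28
tcp_pos: [509.4, -143.1, 278.8]
tool_rot: [-0.0, 0.096, 0.995, -0.0]
contact_force: [-0.0, -0.5, -0.7]
grip_width: 80.4
grip_force: 0.0
time_s: 13.65
tcp_pos: [511.6, -140.9, 266.1]
tool_rot: [0.001, 0.095, 0.995, -0.0]
contact_force: [-0.0, -0.4, -0.1]
grip_width: 80.4
grip_force: 0.0
[ 511.6 -140.9  266.1] 13.65
[-1.79995895e+02  7.21432997e-02  1.69104346e+02]
134 64 [[ -0.4 -21.3 129. ]
 [ 12.1  -3.5 130.8]
 [ 12.5  18.2 131.9]]
95 38 [[  2.1 -26.8 163.1]
 [ 11.6  -0.3 163.7]
 [ 13.3  24.1 168. ]]
```

```bash
python3 -m jog '[{"dx":-0.002,"dy":-0.001,"dz":-0.03,"spin":0},{"dx":-0.002,"dy":-0.001,"dz":-0.06,"spin":0},{"dx":-0.002,"dy":-0.001,"dz":-0.082,"spin":0},{"dx":-0.002,"dy":-0.001,"dz":-0.082,"spin":0},{"dx":-0.002,"dy":-0.001,"dz":-0.082,"spin":0}]'
python3 -m jog '[{"dx":0,"dy":0,"dz":0,"spin":0},{"dx":0,"dy":0,"dz":0,"spin":0},{"dx":0,"dy":0,"dz":0,"spin":0},{"dx":0,"dy":0,"dz":0,"spin":0},{"dx":0,"dy":0,"dz":0,"spin":0},{"dx":0,"dy":0,"dz":0,"spin":0}]' 0.03 20
```

```text
time_s: 14.32
tcp_pos: [510.0, -142.9, 184.5]
tool_rot: [0.001, 0.095, 0.995, -0.0]
contact_force: [0.6, -0.2, -0.2]
grip_width: 79.9
grip_force: 0.0
time_s: 15.08
tcp_pos: [509.0, -142.9, 183.1]
tool_rot: [-0.0, 0.096, 0.995, -0.0]
contact_force: [0.2, -0.1, 0.1]
grip_width: 39.9
grip_force: 20.0
```

```bash
python3 -m jog '[{"dx":0,"dy":0,"dz":0,"spin":0},{"dx":0,"dy":0,"dz":0.02,"spin":0},{"dx":0,"dy":0,"dz":0.05,"spin":0},{"dx":0,"dy":0,"dz":0.09,"spin":0},{"dx":0,"dy":0,"dz":0.13,"spin":0},{"dx":0,"dy":0,"dz":0.16,"spin":0},{"dx":0,"dy":0,"dz":0.16,"spin":0},{"dx":0,"dy":0,"dz":0.16,"spin":0}]' 0.03 60
python3 look.py w8; sed -i 's/(h>5)&(h<16)&(s>190)&(v>120)/(h>3)\&(h<20)\&(s>120)\&(v>60)/' h.py; python3 held.py w8 orange
```

```text
time_s: 16.08
tcp_pos: [508.3, -142.7, 341.8]
tool_rot: [-0.001, 0.096, 0.995, 0.0]
contact_force: [-0.5, 0.1, -1.6]
grip_width: 39.9
grip_force: 59.9
[ 508.3 -142.7  341.8] 16.075
11907 [[ -8.7 -33.5  22.9]
 [  8.9  -1.   55.1]
 [ 12.7  33.5 166.6]]
30 483 x [11.6 12.3 12.8] y [-30.8  30. ]
40 4394 x [-8.   2.5 12.2] y [-26.   23.3]
50 1213 x [ 9.1  9.7 12.3] y [-27.6  26.5]
60 1031 x [ 9.   9.6 12.2] y [-28.1  26.9]
70 834 x [ 8.8  9.4 12.3] y [-27.5  26.7]
80 1216 x [ 3.7 10.1 11.2] y [-34.7  34.4]
90 404 x [7.9 8.8 9.7] y [-33.5  33.5]
100 376 x [5.8 6.8 7.7] y [-33.4  33.4]
110 331 x [3.7 4.5 5.6] y [-33.2  33.3]
120 315 x [1.2 2.3 3.4] y [-33.2  33.9]
130 215 x [-0.7  0.1  0.9] y [-33.   33.8]
140 208 x [-2.6 -1.8 -1. ] y [-32.8  33.6]
150 189 x [-4.7 -4.  -3.1] y [-32.8  33.8]
160 180 x [-6.9 -5.9 -5.2] y [-32.9  33.9]
170 89 x [-8.2 -7.8 -7.3] y [-32.6  33.5]
```

View pics/w8.png

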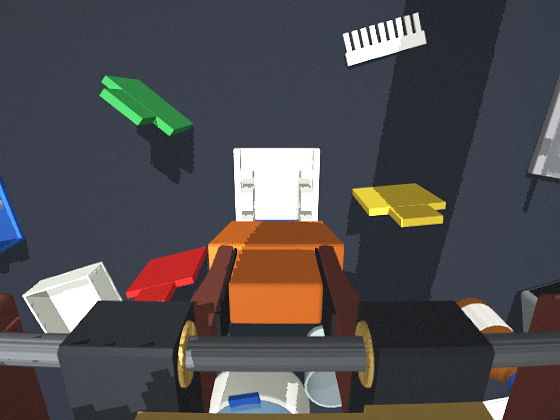

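The picture shows the wedge held upright by its head, with the sloping face towards the camera at (275,275) and thin end down. The rack's wedge station at (275,180) is empty. Carrying it over the slot.

```bash
python3 -m jog '[{"dx":-0.004,"dy":0.051,"dz":0,"spin":0},{"dx":-0.008,"dy":0.102,"dz":0,"spin":-0.05},{"dx":-0.012,"dy":0.153,"dz":0,"spin":-0.1},{"dx":-0.016,"dy":0.204,"dz":0,"spin":-0.148},{"dx":-0.02,"dy":0.255,"dz":0,"spin":-0.148},{"dx":-0.024,"dy":0.306,"dz":0,"spin":-0.148},{"dx":-0.028,"dy":0.357,"dz":0,"spin":-0.148},{"dx":-0.0315,"dy":0.411,"dz":0,"spin":-0.148}]'
python3 -m jog '[{"dx":0,"dy":0,"dz":0,"spin":0},{"dx":0,"dy":0,"dz":0,"spin":0},{"dx":0,"dy":0,"dz":0,"spin":0}]'
python3 pose.py
```

```text
time_s: 17.12
tcp_pos: [476.4, 269.3, 341.2]
tool_rot: [-0.001, 0.169, 0.986, -0.001]
contact_force: [0.2, -0.8, -0.4]
grip_width: 40.0
grip_force: 59.9
time_s: 17.5
tcp_pos: [477.4, 266.8, 342.4]
tool_rot: [-0.001, 0.17, 0.985, -0.001]
contact_force: [-0.2, 0.2, -1.7]
grip_width: 39.7
grip_force: 59.9
u 361.29 v 410.51 z 342.4 yaw [-1.7992e+02 -5.0000e-02  1.6045e+02] Fuvz -0.3 0.2 -1.7 T [-0.01  0.05  0.03] 17.5
```

```bash
python3 -m jog '[{"dx":-0.0006,"dy":0.0013,"dz":-0.01,"spin":0},{"dx":-0.0006,"dy":0.0013,"dz":-0.025,"spin":0},{"dx":-0.0006,"dy":0.0013,"dz":-0.04,"spin":0},{"dx":-0.0006,"dy":0.0013,"dz":-0.055,"spin":0},{"dx":-0.0006,"dy":0.0013,"dz":-0.07,"spin":0},{"dx":-0.0006,"dy":0.0013,"dz":-0.085,"spin":0},{"dx":-0.0006,"dy":0.0013,"dz":-0.1,"spin":0},{"dx":-0.0006,"dy":0.0013,"dz":-0.1,"spin":0}]'
python3 pose.py
```

```text
time_s: 18.5
tcp_pos: [476.1, 269.1, 241.6]
tool_rot: [-0.001, 0.169, 0.986, -0.001]
contact_force: [0.1, -0.6, -2.0]
grip_width: 39.6
grip_force: 59.9
u 359.29 v 412.24 z 241.6 yaw [-1.7989e+02 -1.2000e-01  1.6053e+02] Fuvz 0.3 -0.6 -2.0 T [0.02 0.01 0.02] 18.5
```

```bash
python3 -m jog '[{"dx":0.0007,"dy":-0.0003,"dz":-0.005,"spin":0},{"dx":0.0014,"dy":-0.0005,"dz":-0.01,"spin":0},{"dx":0.0014,"dy":-0.0005,"dz":-0.015,"spin":0},{"dx":0.0014,"dy":-0.0005,"dz":-0.02,"spin":0},{"dx":0.0014,"dy":-0.0005,"dz":-0.022,"spin":0},{"dx":0.0014,"dy":-0.0005,"dz":-0.022,"spin":0}]'
python3 pose.py
```

```text
time_s: 19.25
tcp_pos: [478.2, 268.8, 220.9]
tool_rot: [-0.0, 0.169, 0.986, -0.0]
contact_force: [-1.3, -0.0, -1.5]
grip_width: 39.6
grip_force: 59.9
u 361.44 v 412.68 z 220.9 yaw [-1.7998e+02 -1.0000e-02  1.6053e+02] Fuvz -1.2 -0.5 -1.5 T [ 0.09  0.23 -0.02] 19.25
```

```bash
python3 -m jog '[{"dx":0,"dy":0,"dz":-0.002,"spin":0},{"dx":0,"dy":0,"dz":-0.004,"spin":0},{"dx":0,"dy":0,"dz":-0.005,"spin":0},{"dx":0,"dy":0,"dz":-0.006,"spin":0},{"dx":0,"dy":0,"dz":-0.007,"spin":0},{"dx":0,"dy":0,"dz":-0.007,"spin":0}]'
python3 pose.py
```

```text
time_s: 20.0
tcp_pos: [478.4, 268.9, 214.1]
tool_rot: [0.0, 0.169, 0.986, 0.0]
contact_force: [-0.5, -0.3, -1.0]
grip_width: 39.6
grip_force: 59.9
u 361.61 v 412.85 z 214.1 yaw [1.8000e+02 2.0000e-02 1.6053e+02] Fuvz -0.4 -0.5 -1.0 T [0.09 0.12 0.03] 20.0
```

```bash
python3 -m jog '[{"dx":0,"dy":0,"dz":-0.001,"spin":0},{"dx":0,"dy":0,"dz":-0.0015,"spin":0},{"dx":0,"dy":0,"dz":-0.002,"spin":0},{"dx":0,"dy":0,"dz":-0.0025,"spin":0},{"dx":0,"dy":0,"dz":-0.003,"spin":0},{"dx":0,"dy":0,"dz":-0.003,"spin":0}]'
python3 pose.py
```

```text
time_s: 20.75
tcp_pos: [478.8, 269.0, 212.4]
tool_rot: [0.001, 0.169, 0.986, 0.0]
contact_force: [-2.6, -1.5, 9.7]
grip_width: 39.8
grip_force: 59.9
u 361.95 v 413.06 z 212.4 yaw [1.7995e+02 8.0000e-02 1.6053e+02] Fuvz -2.0 -2.3 9.7 T [-0.24  0.74  0.03] 20.75
```

```bash
python3 -m jog '[{"dx":0,"dy":0,"dz":-0.0005,"spin":0},{"dx":0,"dy":0,"dz":-0.001,"spin":0},{"dx":0,"dy":0,"dz":-0.0015,"spin":0},{"dx":0,"dy":0,"dz":-0.002,"spin":0},{"dx":0,"dy":0,"dz":-0.002,"spin":0}]'
python3 pose.py
```

```text
time_s: 21.38
tcp_pos: [479.1, 269.1, 211.6]
tool_rot: [0.001, 0.169, 0.986, 0.001]
contact_force: [-2.3, -2.5, 20.4]
grip_width: 39.4
grip_force: 60.0
u 362.16 v 413.3 z 211.6 yaw [1.7991e+02 1.2000e-01 1.6053e+02] Fuvz -1.3 -3.1 20.4 T [-0.33  1.37 -0.  ] 21.375
```

```bash
python3 -m jog '[{"dx":0,"dy":0,"dz":-0.0005,"spin":0},{"dx":0,"dy":0,"dz":-0.001,"spin":0},{"dx":0,"dy":0,"dz":-0.0015,"spin":0},{"dx":0,"dy":0,"dz":-0.002,"spin":0},{"dx":0,"dy":0,"dz":-0.002,"spin":0},{"dx":0,"dy":0,"dz":-0.002,"spin":0}]'
python3 pose.py
```

```text
time_s: 22.12
tcp_pos: [479.7, 269.3, 210.6]
tool_rot: [0.002, 0.169, 0.986, 0.001]
contact_force: [-3.5, -2.4, 26.9]
grip_width: 39.9
grip_force: 60.0
u 362.64 v 413.61 z 210.6 yaw [179.86   0.19 160.54] Fuvz -2.5 -3.5 26.9 T [-0.45  1.59  0.06] 22.125
```

```bash
python3 look.py w9; python3 held.py w9 orange | sed -n 1,12p; python3 - <<'E'
from h import *; import pickle
st,p,d=pickle.load(open("w9.pkl","rb")); C=cam("wrist",st); X=cloud(C,d)
a=np.radians(-19.45); x=np.array([np.cos(a),np.sin(a)]);y=np.array([-x[1],x[0]]); U=X[:,:,:2]@x; V=X[:,:,:2]@y; Z=X[:,:,2]
m=masks(p)["orange"]&(d>0)&(abs(V-411)<50)&(U>330)&(U<390)
for lo in range(80,172,8):
    k=m&(Z>=lo)&(Z<lo+8)
    if k.sum()>20: print(lo,k.sum(),"U",np.percentile(U[k],[5,50,95]).round(1),"V",np.percentile(V[k],[2,98]).round(1))
E
```

```text
[479.7 269.3 210.6] 22.125
7723 [[ -9.1 -32.8  21.8]
 [  9.8   0.2  61.6]
 [ 12.8  31.9 124.4]]
30 620 x [11.6 12.2 12.8] y [-31.   30.2]
40 1300 x [-9.2  9.6 12.6] y [-28.7  27.7]
50 1286 x [ 9.2  9.8 12.2] y [-27.6  26.8]
60 1086 x [ 9.2  9.8 12.3] y [-27.8  26.9]
70 880 x [ 9.2  9.7 12.3] y [-27.6  26.9]
80 659 x [ 9.  11.  11.7] y [-34.2  32.8]
90 441 x [ 8.4  9.4 10.2] y [-34.2  32.8]
100 407 x [6.4 7.4 8.3] y [-33.8  33.2]
110 330 x [4.4 5.3 6.2] y [-34.1  33. ]
80 162 U [359.4 359.8 360.7] V [381.1 447.1]
88 230 U [357.9 358.5 359.2] V [380.3 446.8]
96 318 U [356.1 356.9 357.8] V [380.5 447. ]
104 308 U [354.5 355.2 355.9] V [379.5 447.1]
112 359 U [352.9 353.6 354.4] V [379.6 446.8]
120 482 U [351.3 351.9 352.9] V [379.8 446.7]
128 667 U [350.7 353.2 353.9] V [384.9 442. ]
136 790 U [350.6 353.1 353.7] V [386.  440.7]
144 893 U [350.6 353.1 353.7] V [386.1 440.7]
152 1053 U [350.6 353.1 353.7] V [386.  440.7]
160 1243 U [350.3 353.3 372. ] V [385.7 440.9]
168 433 U [350.  350.5 351.1] V [383.4 443.5]
```

View pics/w9.png

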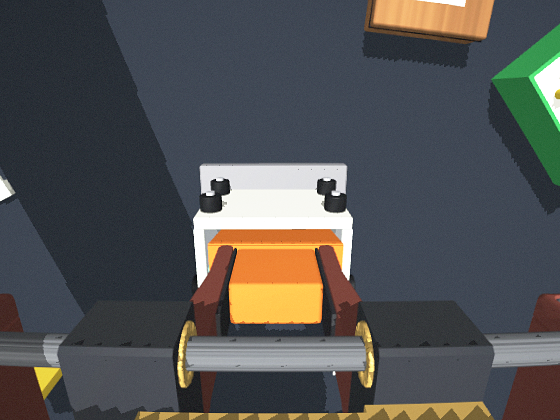

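The picture shows the wedge seated in the slot behind the white front plate, with the orange shoulder at (275,238). The slope touches the plate rim at u≈359.8 and the bottom is about 25 mm above the floor, as predicted. One more small push, then a hold to check it is steady.

```bash
python3 -m jog '[{"dx":0,"dy":0,"dz":-0.0005,"spin":0},{"dx":0,"dy":0,"dz":-0.001,"spin":0},{"dx":0,"dy":0,"dz":-0.0015,"spin":0},{"dx":0,"dy":0,"dz":-0.002,"spin":0},{"dx":0,"dy":0,"dz":-0.002,"spin":0}]'
python3 pose.py
python3 -m jog '[{"dx":0,"dy":0,"dz":0,"spin":0},{"dx":0,"dy":0,"dz":0,"spin":0},{"dx":0,"dy":0,"dz":0,"spin":0},{"dx":0,"dy":0,"dz":0,"spin":0},{"dx":0,"dy":0,"dz":0,"spin":0},{"dx":0,"dy":0,"dz":0,"spin":0}]'
python3 pose.py
```

```text
time_s: 22.8
tcp_pos: [480.4, 269.3, 209.3]
tool_rot: [0.003, 0.169, 0.986, 0.001]
contact_force: [-3.6, -2.9, 30.1]
grip_width: 39.8
grip_force: 60.0
u 363.3 v 413.92 z 209.3 yaw [179.81   0.28 160.54] Fuvz -2.4 -3.9 30.1 T [-0.62  1.53  0.07] 22.8
time_s: 23.55
tcp_pos: [480.4, 269.3, 209.3]
tool_rot: [0.003, 0.169, 0.986, 0.001]
contact_force: [-2.8, -3.6, 29.2]
grip_width: 39.5
grip_force: 60.0
u 363.28 v 413.89 z 209.3 yaw [179.81   0.28 160.54] Fuvz -1.4 -4.3 29.2 T [-0.64  1.61  0.07] 23.55
```

```bash
python3 look.py w10; python3 - <<'E'
from h import *; import pickle
a=np.radians(-19.45); x=np.array([np.cos(a),np.sin(a)]);y=np.array([-x[1],x[0]])
for f in("w8","w9","w10"):
    st,p,d=pickle.load(open(f+".pkl","rb")); C=cam("wrist",st); X=cloud(C,d); T=(X-st["tcp_pos"])@rot(st["tool_rot"])
    m=masks(p)["orange"]&(d>0)&(abs(T[:,:,1])<15)
    k=m&(T[:,:,2]>35)&(T[:,:,2]<50)&(T[:,:,0]<8)&(T[:,:,0]>-6); print(f,"head top toolz",np.median(T[k][:,2]).round(2),"worldz",np.median(X[k][:,2]).round(2),k.sum())
    g=m&(T[:,:,2]>55)&(T[:,:,2]<78); A=T[g]; c=np.polyfit(A[:,2],A[:,0],1); print("   head face x, slope",np.median(A[:,0]).round(2),c[0].round(4))
    s=m&(T[:,:,2]>92)&(T[:,:,2]<125); A=T[s]; c=np.polyfit(A[:,2],A[:,0],1); B=X[s]; c2=np.polyfit(B[:,2],B[:,:2]@x,1); print("   slope",c.round(3),"world slope",c2[0].round(3),"u at z84",np.polyval(c2,84).round(2))
    if f!="w8":
        U=X[:,:,:2]@x;V=X[:,:,:2]@y; w=(d>0)&(p.min(2)>200)&(X[:,:,2]>81)&(X[:,:,2]<87)&(abs(V-411)<38)&(U<365)&(U>345); print("   plate inner u",np.percentile(U[w],[3,97]).round(2))
p,d=env.snapshot("scene"); C=cam("scene"); 
q=proj(C,[515,255,90])[0].astype(int); print(q)
cv2.imwrite("pics/s2.png",cv2.resize(p[q[1]-50:q[1]+50,q[0]-65:q[0]+65,::-1],None,fx=6,fy=6,interpolation=cv2.INTER_CUBIC))
E
```

```text
[480.4 269.3 209.3] 23.55
w8 head top toolz 45.74 worldz 296.04 2053
   head face x, slope 9.4 -0.0135
   slope [-0.215 29.179] world slope -0.216 u at z84 553.0
w9 head top toolz nan worldz nan 0
   head face x, slope 9.66 -0.0017
   slope [-0.204 28.686] world slope -0.207 u at z84 360.2
   plate inner u [352.4  359.61]
w10 head top toolz nan worldz nan 0
   head face x, slope 9.84 0.0046
   slope [-0.196 28.233] world slope -0.201 u at z84 360.17
   plate inner u [352.44 359.97]
[298 148]
  return _methods._mean(a, axis=axis, dtype=dtype,
  ret = ret.dtype.type(ret / rcount)
```

View pics/s2.png

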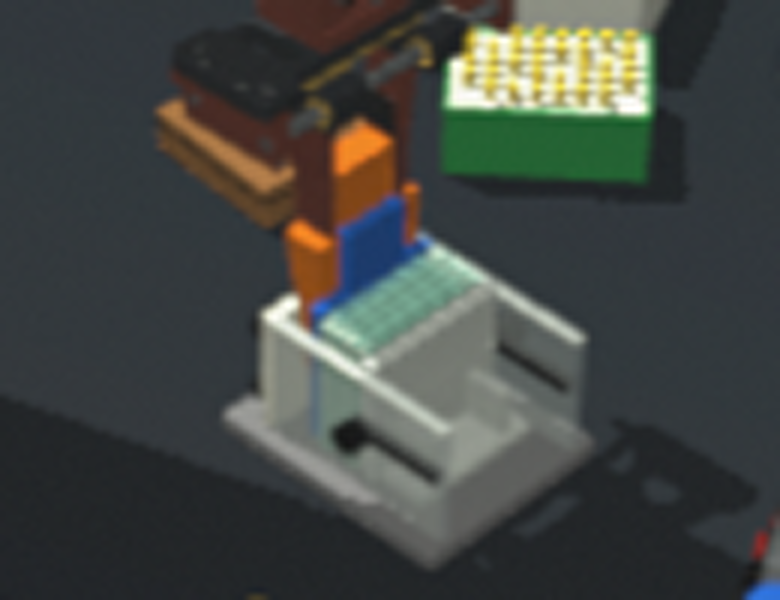

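The crop shows the wedge, filler tab, glass and stop in contact in a row, upright and parallel, with the bystanders undisturbed. I'll check whether the wedge is slipping in the grip.

```bash
python3 - <<'E'
from h import *; import pickle
for f in("w8","w9","w10"):
    st,p,d=pickle.load(open(f+".pkl","rb")); C=cam("wrist",st); X=cloud(C,d); T=(X-st["tcp_pos"])@rot(st["tool_rot"])
    m=masks(p)["orange"]&(d>0)&(abs(T[:,:,1])<15)&(T[:,:,2]<130)
    Q=T[m]; sh=Q[(Q[:,2]>78)&(Q[:,0]>10.4)&(Q[:,2]<92)]
    tb=Q[(Q[:,0]>9.9+0)&(Q[:,2]>79)]
    hd=Q[Q[:,2]<52]
    print(f,"shoulder z",np.percentile(sh[:,2],[5,25,50]).round(2),"maxx",np.percentile(tb[:,0],97).round(2),"head min z",np.percentile(hd[:,2],[1,3,10]).round(2),len(hd))
E
```

```text
w8 shoulder z [81.66 82.67 83.87] maxx 11.33 head min z [-25.91  44.59  45.06] 3332
w9 shoulder z [82.09 83.18 85.5 ] maxx 11.67 head min z [-26.44 -25.39  45.51] 699
w10 shoulder z [81.41 82.94 84.01] maxx 12.14 head min z [-26.83 -25.68  45.51] 721
```

```bash
python3 -m jog '[{"dx":0,"dy":0,"dz":-0.001,"spin":0},{"dx":0,"dy":0,"dz":-0.0015,"spin":0},{"dx":0,"dy":0,"dz":-0.002,"spin":0},{"dx":0,"dy":0,"dz":-0.002,"spin":0}]'
python3 pose.py
python3 -m jog '[{"dx":0,"dy":0,"dz":-0.001,"spin":0},{"dx":0,"dy":0,"dz":-0.0015,"spin":0},{"dx":0,"dy":0,"dz":-0.0015,"spin":0},{"dx":0,"dy":0,"dz":-0.0015,"spin":0}]'
python3 pose.py; python3 look.py w11; python3 held.py w11 orange|sed -n 5,13p
```

```text
time_s: 24.15
tcp_pos: [480.5, 269.3, 208.7]
tool_rot: [0.003, 0.169, 0.986, 0.001]
contact_force: [-6.4, -5.1, 42.8]
grip_width: 39.8
grip_force: 60.0
u 363.43 v 413.98 z 208.7 yaw [179.79   0.33 160.55] Fuvz -4.4 -6.9 42.8 T [-1.06  2.1   0.06] 24.15
time_s: 24.65
tcp_pos: [480.6, 269.4, 208.4]
tool_rot: [0.003, 0.169, 0.986, 0.001]
contact_force: [-11.0, -5.9, 52.9]
grip_width: 39.8
grip_force: 60.0
u 363.46 v 414.02 z 208.4 yaw [179.77   0.36 160.56] Fuvz -8.4 -9.2 52.9 T [-1.37  2.6  -0.03] 24.65
[480.6 269.4 208.4] 24.65
40 1326 x [-9.1  9.7 12.6] y [-28.6  28. ]
50 1303 x [ 9.3  9.9 12.2] y [-27.8  26.7]
60 1088 x [ 9.4 10.  12.3] y [-27.7  26.9]
70 898 x [ 9.5 10.1 12.3] y [-27.6  26.7]
80 858 x [ 9.6 11.6 12.2] y [-34.2  32.8]
90 480 x [ 9.   9.8 10.7] y [-34.3  32.6]
100 426 x [7.  7.9 8.8] y [-33.7  32.9]
110 354 x [5.  6.  6.8] y [-34.4  32.6]
120 156 x [4.  4.5 4.9] y [-34.3  32.9]
```

The force now climbs steeply with almost no travel (12 N over 0.6 mm, then 10 N over 0.3 mm). The stack has gone tight and the push is steady at about 53 N. Handing in.

```bash
python3 -c "
from bench import env; print(env.hand_in())"
```

```text
the job is handed in; nothing more can be done
None
```

I stood one blue filler plate against the glass and pressed the wedge into the roughly 15 mm slot left until the stack went tight. The arm is still holding it at about 53 N, with its thin end about 23 mm above the chamber floor; the job is handed in at about 25 s, but no verdict came back.

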